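# Shut and pin the tray of a screen press

## Task

Push the open tray of the screen press all the way home until it clicks into its detent, without slamming it. Then take the steel locking pin out of the small stand and put it down through the hole in the tray's ear and on through the lug below, fully down, so that the tray is locked. Leave the two drivers in the stand and leave the pump bottle where it stands.

Things in the scene. Friction and masses are not known exactly. Their poses are not given: they have to be found in the camera images.
- press: Screen press, fixed: dark base (local x -190 to 170, y -75 to 75 mm) with a deck 64 mm above the bench and at its rear an aluminium bridge (x 55 to 155, y -75 to 75 mm, 200 mm high, screw and lever to 220; lever overhangs to x 255). Origin: on the bench under the base. +x is the way the tray goes home (towards the bridge), it pulls out to -x; z up.
- tray (a joint): How far the tray is pulled out, m: 0 home, 0.125 fully out. Tray: 180 x 120 mm aluminium plate, top 88 mm above the bench, with a phone screen on it, an upright end plate in front, an ear on its +y side. 1 to 2 N move it; a spring detent resists with up to about 8 N from 12 to 5 mm before home, then from about 4 mm pulls it home by itself against a solid stop.
- tray_push (a point): Middle of the top edge of the front (-x) face of the tray's upright end plate, the face to push towards +x. The plate is 90 mm wide (y), 12 mm thick, and reaches from 71 to 136 mm above the bench; this point is at 136 mm. With the tray home it lies at (-122, 0) mm in the press's x, y. Axes as the press.
- ear_hole (a point): Centre of the upper mouth of the vertical hole (12 mm diameter, through) in the tray's steel ear, 86 mm above the bench. The ear is 8 mm thick, 36 mm long (x), reaches 55 mm out from the tray's side and moves with the tray. Axes as the press.
- lug_hole (a point): Centre of the upper mouth of the vertical hole (12 mm diameter, through, 24 mm deep) in the steel lug fixed on the +y side of the press base, 74 mm above the bench. When the tray is home the ear's hole is right above it, with a 4 mm gap between. Axes as the press.
- lock_pin: Steel locking pin, upright in one of the stand's three holes (which one varies): pointed 8 mm shaft 40 mm long, below a plain cylindrical grip 20 mm in diameter, 38 mm high, whose shoulder rests on a hole's rim. 78 mm in all, about 80 g. Origin: the shaft's tip; z up the pin (shoulder at 40, top at 78 mm). In the stand the tip is 10 mm above the bench.
- pin_stand: Grey plastic stand, fixed, 50 x 160 x 50 mm (x, y, height), with three vertical 12 mm through holes 55 mm apart along its y axis. Origin: centre of its underside on the bench.
- driver_a: A stubby driver with a waisted black plastic handle (18 mm diameter, 58 mm tall) standing in another hole of the stand, its top 108 mm above the bench. Origin: lower end of its 6 mm shaft. To be left alone.
- driver_b: A second driver, the same as driver_a, in the remaining hole. To be left alone.
- pump_bottle: A white plastic solvent bottle with a steel cap, 66 mm diameter, 100 mm tall, standing loose near the far side of the bench. Origin: centre of its underside. To be left alone.
Mind the look-alikes: they are no part of the job. Leave any blue or turquoise look-alike of the lock_pin alone.

How it is judged:
On the way:
1. the tray is home at its detent (value of joint tray below 0.003 m), for 0.3 s.
At the end, for the whole second after the job is handed in: The tray is home (within 3 mm of its stop), and the locking pin stands through the ear and the lug: its tip at least 22 mm below the top of the lug (28 mm when fully down), within 6 mm of the hole's axis, leaning less than 10 degrees, released and at rest (value of joint tray below 0.003 m and z of lock_pin in the frame of lug_hole below -0.022 m and horizontal distance between lock_pin and lug_hole below 0.006 m and angle between lock_pin's own z axis and vertical below 0.17 rad and linear speed of lock_pin below 0.02 m/s); the robot touches nothing.
It fails at once if the tray is slammed (moves home faster than 0.6 m/s) (velocity of joint tray below -0.6 m/s).
It fails at once if a driver is taken out of the stand or moved by more than 20 mm (distance of any of driver_a, driver_b from where it was at the start of the episode above 0.02 m).
It fails at once if the pump bottle is shifted by more than 20 mm or knocked over (distance of pump_bottle from where it was at the start of the episode above 0.02 m or angle between pump_bottle's own z axis and vertical above 0.3 rad).
It also fails if it takes over 70 s, if anything falls off the work surface, if the arm or the gripper's body presses on something with over 40 N, if the wrist force passes 120 N, or if a joint passes its speed limit or range.

## Robot

A 7-joint arm with a two-finger parallel gripper is mounted at the origin on the work surface. World frame = base frame: x ahead of the robot, y to its left, z up, the work surface at z = 0. Lengths are in m, angles in rad, forces in N, time in s.
With the tool pointing down it reaches from about 0.425 to 0.95 m from the base axis. Payload 4.7 kg.
Tool frame: the origin (TCP) lies between the finger pads; the fingertips stand 25 mm ahead of it and the grasp point (between the pads) lies 6 mm ahead of it; z points along the fingers, y is the line along which they close (so a half turn about z gives the same grasp; the last joint's range is limited). The gripper opens to 85 mm and grips with 20 to 120 N. Pads are 22 mm wide; open, the fingers measure 114 mm over their backs; the gripper's body (76 mm by 85 mm) begins 54 mm behind the grasp point. The pads swing forward as they close: fully open they stand 13 mm farther back than shut.
Start: joints at [-1.269, 0.469, -0.049, 1.532, 0.024, 1.141, -0.082], TCP at [0.219, 0.638, 0.256] pointing down, gripper open.
Joint ranges: [-2.59, 2.59], [-0.33, 1.99], [-1.39, 1.29], [0.1, 2.45], [-1.04, 4.18], [0.21, 1.99], [-2.66, 2.66]. Speed limits (rad/s): [2.57, 2.57, 3.14, 3.14, 3.14, 3.14, 3.14].

## Interface

Orientations are given as a 3x3 rotation matrix whose columns are the frame's x, y, z axes.
In Python, from rig import * gives the robot as it stands. Calls block until the motion is done:
- movep(position, orientation): joint-space move of the TCP to a pose.
- move_l(position, attitude=None, feed=0.15, until_force=None): straight line of the TCP; attitude=None keeps the orientation; feed is the mean speed in m/s. With until_force (N) it stops when the force on the tool has changed by that much, and returns True; else False.
- move_joints(angles): joint-space move.
- command_gripper(opening, newtons=None): finger opening in m; newtons is the grip in N (None keeps the last); returns when the fingers have stopped.
- sleep(seconds).
- inverse_kinematics(position, orientation): joint angles nearest the present ones, or None.
- sense(): the state.
- camera(name): name is "side" or "top"; returns (picture, depth): 480x640x3 uint8, red, green, blue; 480x640 float32, m along the optical axis (not along the pixel's ray), 0 where there is no reading.
- camera_params(name): a dict with "K" (3x3 intrinsics, pixels), "dist" ([k1, k2, p1, p2, k3] as OpenCV has them; the pictures are not rectified), "position" and "rotation" of the camera in the world. Camera axes: x right, y down, z forward; pixel columns grow to the right and rows downward; lengths in m; the calibration is good to about 2 mm. A picture is of the moment at which its call begins. camera_params takes no time and is no camera call.
A pose or a line that the arm cannot do raises Unreachable and nothing moves.
- finish_job(): hands the job in; it is judged then, once.
The state is a dict: "time_s": time; "joint_pos": joint angles; "qd": joint speeds; "joint_efforts": joint torques, N m; "position": TCP position; "tcp_rot": TCP orientation; "wrist_force": force on the tool from outside, world axes, zero at the start; "ft_torque": the same for the moment, N m; "finger_gap": finger opening in m; "gripper_force": force on a finger pad.
Only numpy, scipy, OpenCV 4.12 (cv2) and the standard library are available. Lean on these libraries where they do the work, as an engineer would, in place of code of your own. Each camera call takes 0.05 s, during which the arm holds its last target. There are 200 camera calls.

## Working session

There is one attempt and no reset: what is moved stays moved. The work goes in short steps, each a Python script; the robot and the scene stay as the last script left them, time stands still between calls to the robot, and variables do not carry over. Pictures are saved under pics/ and viewed, at most 10 in all, crops included, and the job is handed in when it is done.

```bash
ls; mkdir -p pics; cat > h.py <<'E'
import numpy as np, cv2
from rig import *
def snap(n):
    im,d=camera(n); np.savez('%s.npz'%n,im=im,d=d); return im,d
def ray(n,u,v):
    p=camera_params(n); K=np.array(p['K'],float)
    q=cv2.undistortPoints(np.array([[[u,v]]],float),K,np.array(p['dist'],float))[0,0]
    return np.array(p['position'],float), np.array(p['rotation'],float)@np.array([q[0],q[1],1.])
def on_z(n,u,v,z):
    o,r=ray(n,u,v); return o+r*(z-o[2])/r[2]
def cloud(n,d):
    p=camera_params(n); K=np.array(p['K'],float)
    vv,uu=np.mgrid[:480,:640]
    q=cv2.undistortPoints(np.stack([uu,vv],-1).reshape(-1,1,2).astype(float),K,np.array(p['dist'],float)).reshape(480,640,2)
    c=np.dstack([q,np.ones((480,640))])*d[...,None]
    return c@np.array(p['rotation'],float).T+np.array(p['position'],float)
E
python3 - <<'E'
from h import *
for n in('top','side'):
    im,d=snap(n); cv2.imwrite('pics/%s0.png'%n,im[...,::-1]); p=camera_params(n); print(n,p['position'],np.round(p['rotation'],3).tolist(),p['K'][0][0])
print(sense())
E
```

```text
pics
top [0.31745709 0.16269713 1.40349305] [[0.014, -0.982, 0.19], [-1.0, -0.019, -0.021], [0.024, -0.19, -0.982]] 616.9858623984729
side [0.40192252 0.85294761 0.62032515] [[-0.97, -0.142, 0.196], [-0.243, 0.552, -0.798], [0.005, -0.821, -0.57]] 487.86444689654564
{'time_s': 0.1, 'joint_pos': array([-1.26889807,  0.46936614, -0.04859987,  1.53355033,  0.02414616,
        1.14099791, -0.0823014 ]), 'qd': array([-0.00079023, -0.00119145,  0.00016876, -0.00268478,  0.00033434,
        0.00050838,  0.00135884]), 'joint_efforts': array([ 7.55459841e-04, -5.11517215e+01, -4.70868009e-02, -2.38389480e+01,
        1.08421018e-02,  4.34090907e-03,  2.77461322e-05]), 'position': array([0.21907987, 0.63796321, 0.25537296]), 'tcp_rot': array([[-9.45799877e-01,  3.24749709e-01, -4.68719769e-04],
       [ 3.24750033e-01,  9.45798407e-01, -1.67009595e-03],
       [-9.90487653e-05, -1.73179331e-03, -9.99998496e-01]]), 'wrist_force': array([-1.04458082, -0.74699407, -0.18799951]), 'ft_torque': array([-0.03303002,  0.00859033, -0.01189047]), 'gripper_force': 0.0, 'finger_gap': 0.08537148714610808}
```

View pics/top0.png

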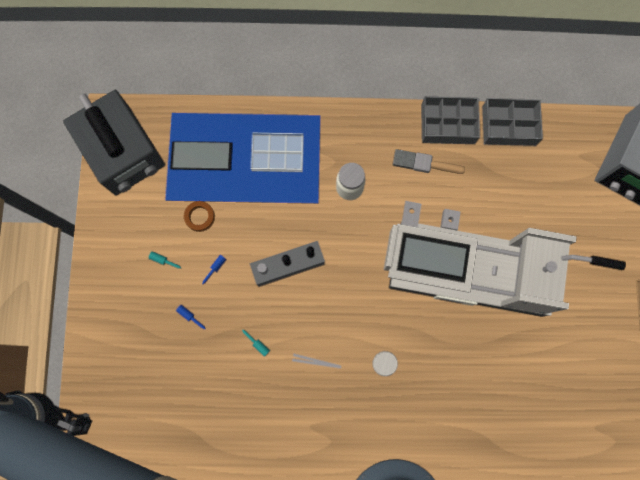

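View pics/side0.png

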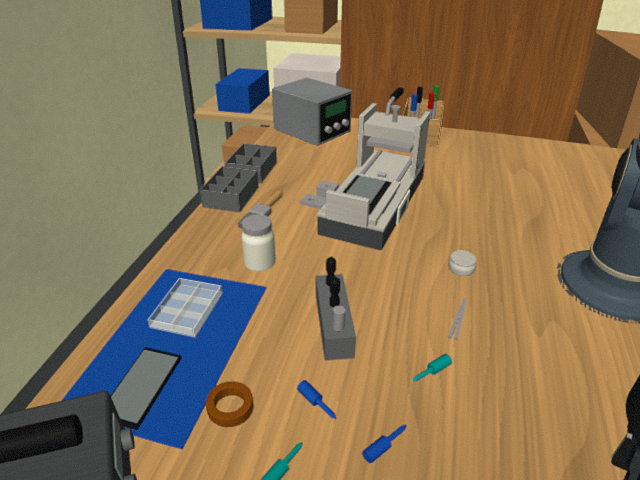

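Top view: the stand holds a light steel-grey grip at (262,268) and two black driver handles at (287,260) and (310,252). The ear is at (411,213) and the lug at (450,218), with the press's +x pointing image right. The blue and teal look-alikes lie loose on the bench at (190,316), (214,268), (257,343) and (163,260). The pin fits as the plain grey cylinder standing in the stand; I'll confirm it in an enlarged crop.

```bash
python3 - <<'E'
from h import *
t=np.load('top.npz'); im,d=t['im'],t['d']
a=cv2.resize(im[235:290,240:335],None,fx=5,fy=5,interpolation=2); b=cv2.resize(im[195:325,380:580],None,fx=4,fy=4,interpolation=2)[:,:800]
s=np.load('side.npz')['im'][245:365,290:370]; s=cv2.resize(s,None,fx=2.3,fy=2.3)
c=np.zeros((275+325,800,3),np.uint8); c[:275,:475]=a; c[:276,500:684]=s
b=cv2.resize(im[195:276,380:580],None,fx=4,fy=4,interpolation=2); c[276:600]=b
cv2.imwrite('pics/crop1.png',c[...,::-1])
P=cloud('top',d)
print('table z',np.median(P[380:400,300:500,2]))
def box(name,z0,z1,r0,r1,c0,c1):
    m=np.zeros((480,640),bool); m[r0:r1,c0:c1]=True
    m&=(P[...,2]>z0)&(P[...,2]<z1)
    q=P[m][:,:2].astype(np.float32); (cx,sz,an)=cv2.minAreaRect(q)
    print(name,len(q),np.round(cx,4),np.round(sz,4),round(an,2),'z',P[m][:,2].mean().round(4), 'mean',q.mean(0).round(4))
box('stand',.045,.055,235,290,240,335)
box('pin',.080,.096,255,285,250,275)
box('drv',.10,.115,235,290,270,335)
box('bridge',.19,.21,220,320,500,580)
box('tray',.082,.094,224,305,385,480)
box('endpl',.128,.142,220,300,380,410)
box('ear',.08,.092,195,226,400,422)
box('lug',.068,.08,200,232,440,465)
box('base',.058,.07,220,320,385,580)
box('bottle',.09,.11,150,205,330,370)
E
```

```text
table z -6.312166692779009e-05
stand 1261 [0.5305 0.2486] [0.051  0.1581] 20.55 z 0.0499 mean [0.5295 0.2486]
pin 69 [0.5109 0.2992] [0.0184 0.0182] 45.94 z 0.0876 mean [0.511  0.2992]
drv 103 [0.5399 0.2239] [0.0165 0.0713] 19.27 z 0.1057 mean [0.5393 0.2234]
bridge 750 [ 0.5049 -0.2865] [0.1098 0.1532] 80.59 z 0.1993 mean [ 0.5065 -0.2851]
tray 2984 [ 0.5452 -0.0653] [0.1937 0.1281] 80.27 z 0.0891 mean [ 0.5396 -0.0701]
endpl 248 [0.557 0.025] [0.0124 0.0896] 79.9 z 0.1352 mean [0.5563 0.0251]
ear 377 [ 0.6374 -0.022 ] [0.0377 0.0579] 80.07 z 0.0857 mean [ 0.6377 -0.0223]
lug 292 [ 0.6279 -0.1126] [0.0401 0.0511] 85.57 z 0.0734 mean [ 0.6296 -0.1135]
base 3228 [ 0.529  -0.1729] [0.3607 0.1743] 78.27 z 0.0638 mean [ 0.5143 -0.1735]
bottle 541 [0.7191 0.1112] [0.057  0.0554] 0.35 z 0.0997 mean [0.7186 0.111 ]
```

View pics/crop1.png

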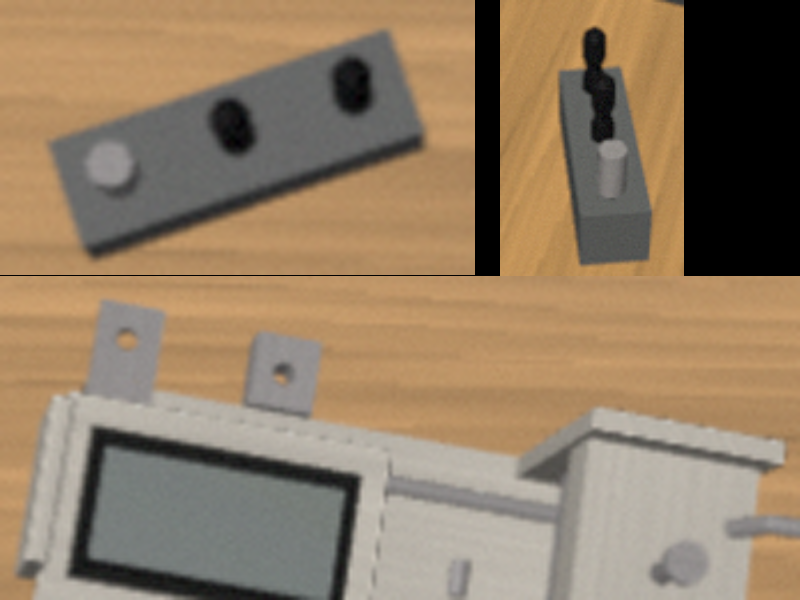

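The crop confirms it: the pin is the plain light-grey cylinder in the stand's left hole, and the two waisted black ones are the drivers. The holes in full-frame pixels are ear (411.4,210.1) and lug (450.4,218.9). Next I compute their positions and push the tray.

```bash
cat >> h.py <<'E'
a=np.radians(10.0); EX=np.array([-np.sin(a),-np.cos(a),0]); EY=np.array([np.cos(a),-np.sin(a),0])
def down(x):  # tool-down attitude with tool x along x
    z=np.array([0,0,-1.]); x=np.array(x)/np.linalg.norm(x); return np.column_stack([x,np.cross(z,x),z])
E
python3 - <<'E'
from h import *
ear=on_z('top',411.4,210.1,.086); lug=on_z('top',450.4,218.9,.074)
v=(lug-ear)[:2]; print(ear,lug,v,np.linalg.norm(v),np.degrees(np.arctan2(-v[0],-v[1])))
face=np.array([.557,.025,0])-EX*.006
out=v@EX[:2]; print('out',out,'face',face)
command_gripper(0.0)
R=min([down(EX),down(-EX)],key=lambda R:-np.trace(R.T@sense()['tcp_rot']))
z=.125
p0=face-EX*(.011+.04)+[0,0,z]
p=sense()['position']; 
movep(p0+[0,0,.15],R); move_l(p0,feed=.15)
print(sense()['position'],sense()['joint_pos'].round(2),sense()['time_s'])
c=move_l(p0+EX*.05,feed=.03,until_force=4); s=sense(); print('contact',c,(s['position']-p0)@EX,s['wrist_force'])
E
```

```text
[ 0.64595446 -0.02446645  0.086     ] [ 0.63065767 -0.1132982   0.074     ] [-0.01529679 -0.08883174] 0.09013917303580853 9.770485664533739
out 0.09013844983756662 face [0.55804189 0.03090885 0.        ]
[0.56760024 0.08118669 0.12585397] [-0.58  0.48  0.48  1.93 -0.3   0.8  -0.11] 4.3583
contact False 0.04988033649938527 [0.78667651 1.09309403 0.14468281]
```

```bash
python3 - <<'E'
from h import *
p=sense()['position']
c=move_l(p+EX*.060,feed=.04,until_force=15); print(c,(sense()['position']-p)@EX,sense()['wrist_force'])
c=move_l(p+EX*.086,feed=.015,until_force=18); s=sense(); print(c,(s['position']-p)@EX,s['wrist_force'],s['time_s'])
q=s['position']; move_l(q-EX*.03,feed=.1); move_l(q-EX*.03+[0,0,.2],feed=.25)
im,d=snap('top'); cv2.imwrite('pics/top1.png',cv2.resize(im[180:300,380:580],None,fx=4,fy=4,interpolation=2)[...,::-1])
im,d=snap('side'); cv2.imwrite('pics/side1.png',cv2.resize(im[140:250,290:430],None,fx=5,fy=5,interpolation=2)[...,::-1])
E
```

```text
False 0.060094507084490045 [-0.00552287  0.61331501  0.79673603]
True 0.07269455132147343 [-0.52283111  1.36413143  2.31196211] 9.075
```

View pics/top1.png

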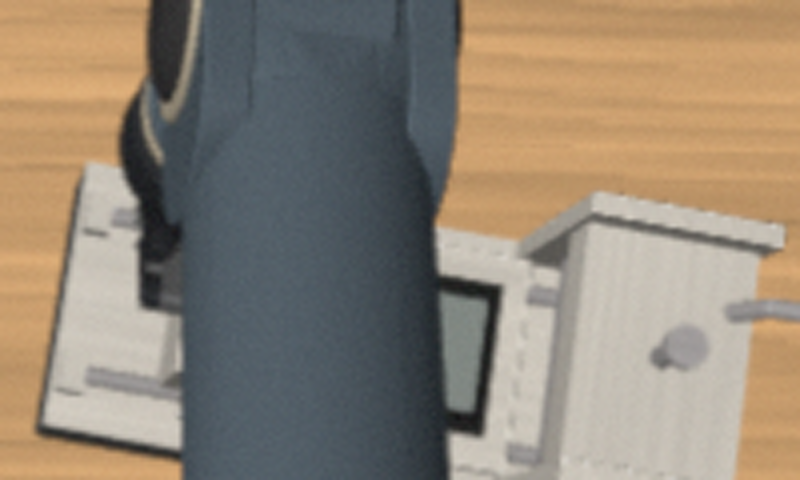

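View pics/side1.png

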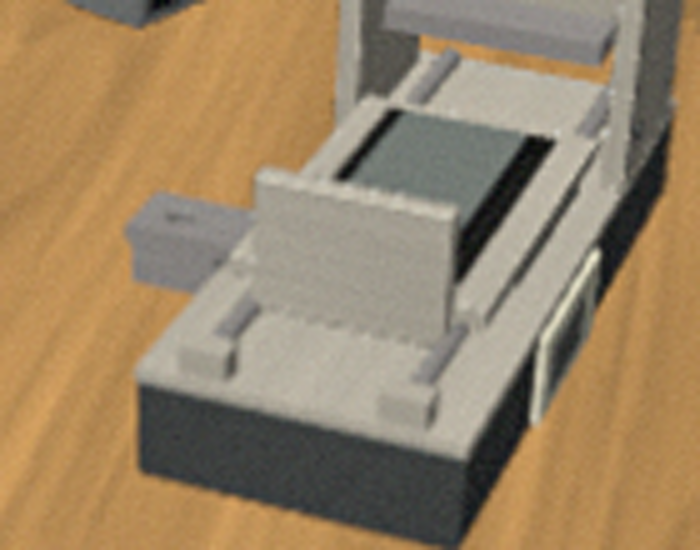

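The side crop shows the tray in, with the ear sitting over the lug and its hole at full-frame (325.6,183.0). The arm covers the ear in the top view. I'll check it numerically, then fetch the pin.

```bash
python3 - <<'E'
from h import *
print('ear side',on_z('side',325.6,183.0,.086))
# fetch pin
SY=np.array([-.351,.936,0]); 
c=[down(SY),down(-SY)]; R=max(c,key=lambda R:np.trace(R.T@sense()['tcp_rot']))
pin=np.array([.511,.2996,0])
command_gripper(.06)
movep(pin+[0,0,.22],R)
im,d=snap('top'); P=cloud('top',d)
m=np.zeros((480,640),bool); m[195:232,425:470]=1
for z0,z1 in((.082,.092),(.066,.080)):
    k=m&(P[...,2]>z0)&(P[...,2]<z1); print(z0,k.sum(),P[k].mean(0) if k.any() else 0)
m[:]=0; m[220:300,380:440]=1; k=m&(P[...,2]>.128)&(P[...,2]<.142)
print('plate',cv2.minAreaRect(P[k][:,:2].astype(np.float32)), P[k].mean(0))
cv2.imwrite('pics/top2.png',cv2.resize(im[190:270,380:500],None,fx=6,fy=6,interpolation=2)[...,::-1])
print(sense()['joint_pos'].round(2),sense()['time_s'])
E
```

```text
ear side [ 0.63035267 -0.10648481  0.086     ]
0.082 336 [ 0.62427553 -0.10051428  0.08602746]
0.066 117 [ 0.62778781 -0.11675345  0.07410015]
plate ((0.5435830354690552, -0.053258266299963), (0.013217957690358162, 0.08974850177764893), 80.40383911132812) [ 0.54262434 -0.05293659  0.13526954]
[-0.85  0.37  0.33  1.79 -0.14  1.   -0.11] 12.475
```

View pics/top2.png

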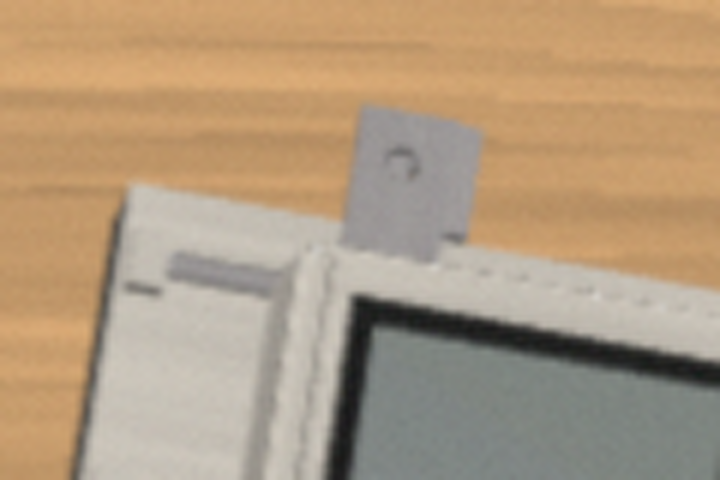

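The numbers and the picture agree: the tray is still about 10 mm short, resting on the detent, because the force limit stopped the push. I'll push again with a higher limit.

```bash
python3 - <<'E'
from h import *
R=max([down(EX),down(-EX)],key=lambda R:np.trace(R.T@sense()['tcp_rot']))
command_gripper(0.)
face=np.array([.557,.025,0])-EX*.006; p0=face-EX*.051+[0,0,.125]
q=p0+EX*.1226
movep(q-EX*.03+[0,0,.12],R); move_l(q-EX*.03,feed=.2); move_l(q-EX*.006,feed=.1)
x=lambda:(sense()['position']-q)@EX
c=move_l(q+EX*.0085,feed=.012,until_force=32); print(c,x(),sense()['wrist_force'])
if c is False:
    c=move_l(q+EX*.0125,feed=.012,until_force=20); print(c,x(),sense()['wrist_force'])
sleep(.2)
b=sense()['position']; move_l(b-EX*.03,feed=.15); move_l(b-EX*.03+[0,0,.12],feed=.25)
SY=np.array([-.351,.936,0]); R=max([down(SY),down(-SY)],key=lambda R:np.trace(R.T@sense()['tcp_rot']))
pin=np.array([.511,.2996,0]); command_gripper(.06)
movep(pin+[0,0,.20],R)
im,d=snap('top'); P=cloud('top',d)
m=np.zeros((480,640),bool); m[220:300,380:450]=1; k=m&(P[...,2]>.128)&(P[...,2]<.142)
print('plate',cv2.minAreaRect(P[k][:,:2].astype(np.float32))[0])
cv2.imwrite('pics/top3.png',cv2.resize(im[190:270,380:500],None,fx=6,fy=6,interpolation=2)[...,::-1])
print(sense()['time_s'])
E
```

```text
False 0.0006963489154206848 [ 1.88237224 16.30381806  1.16976817]
False 0.004725029825471958 [ 0.9480108  12.3184535   1.06140143]
plate (0.5417034029960632, -0.06259685754776001)
20.3417
```

View pics/top3.png

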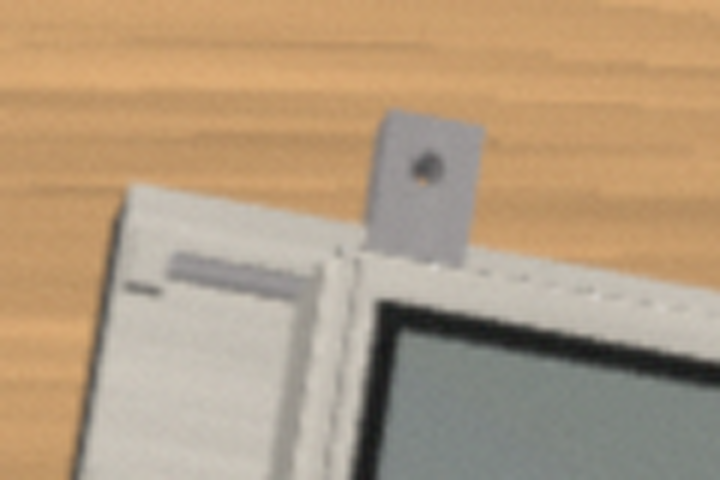

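The ear hole now sits right over the lug hole, at crop (428,166), which is full-frame (450.9,217.3), so the tray is home. Next is the pin grasp.

```bash
python3 - <<'E'
from h import *
ear=on_z('top',450.9,217.25,.086); lug=on_z('top',450.4,218.9,.074); print(ear,lug)
pin=np.array([.511,.2996,0])
command_gripper(.045)
c=move_l(pin+[0,0,.081],feed=.1,until_force=8); print(c,sense()['position'])
command_gripper(0,40); s=sense(); print(s['finger_gap'],s['gripper_force'],s['position'])
move_l(pin+[0,0,.20],feed=.15)
R=max([down(EY),down(-EY)],key=lambda R:np.trace(R.T@sense()['tcp_rot']))
h=np.r_[(ear+lug)[:2]/2,0]
movep(h+[0,0,.20],R); s=sense(); print(s['finger_gap'],s['position'],s['position']-h,s['joint_pos'].round(2),s['time_s'])
im,d=snap('side'); cv2.imwrite('pics/side2.png',cv2.resize(im[90:230,250:410],None,fx=4,fy=4,interpolation=2)[...,::-1])
E
```

```text
[ 0.63159313 -0.11199964  0.086     ] [ 0.63065767 -0.1132982   0.074     ]
False [0.51149495 0.29985823 0.08168043]
0.01796157898985452 38.963486552238464 [0.51134382 0.29985989 0.08168947]
0.018034871246346403 [ 0.63121874 -0.11103002  0.1995377 ] [9.33424598e-05 1.61889845e-03 1.99537702e-01] [-0.07  0.47  0.25  1.69 -0.14  1.    1.62] 24.8583
```

View pics/side2.png

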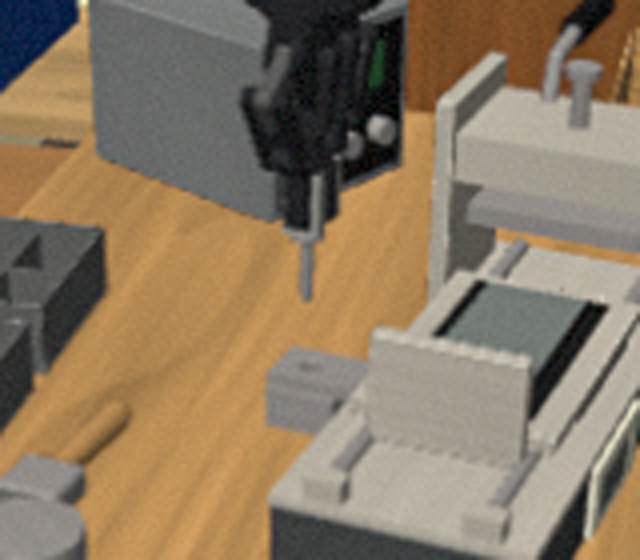

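The side crop shows the pin upright in the fingers, tip at crop (306,298), with the ear hole at (312,367). I compare both points through the same camera, then descend.

```bash
python3 - <<'E'
from h import *
f=lambda u,v:(250+(u+.5)/4-.5, 90+(v+.5)/4-.5)
s=sense(); p=s['position']; tz=p[2]-.0717
tip=on_z('side',*f(306,299),tz); hole=on_z('side',*f(312,367),.086)
print('tcp',p,'tip',tip,'hole',hole,'rel',(hole-tip)[:2],'top-based rel',np.array([.6312,-.1126])-p[:2])
h=np.array([.6312,-.1126,0])
move_l(h+[0,0,.170],feed=.08); sleep(.3)
s=sense(); print('pre',s['position']-h,s['tcp_rot'][:,2])
im,d=snap('side'); cv2.imwrite('pics/side3.png',cv2.resize(im[130:220,280:380],None,fx=6,fy=6,interpolation=2)[...,::-1])
print(sense()['time_s'])
E
```

```text
tcp [ 0.63129458 -0.11077599  0.19965916] tip [ 0.63209978 -0.11704508  0.12795916] hole [ 0.62769219 -0.11526502  0.086     ] rel [-0.00440759  0.00178006] top-based rel [-9.45799616e-05 -1.82401034e-03]
pre [ 2.33566576e-04 -9.25214580e-05  1.70458536e-01] [ 8.52331983e-04 -6.04943271e-05 -9.99999635e-01]
25.7833
```

View pics/side3.png

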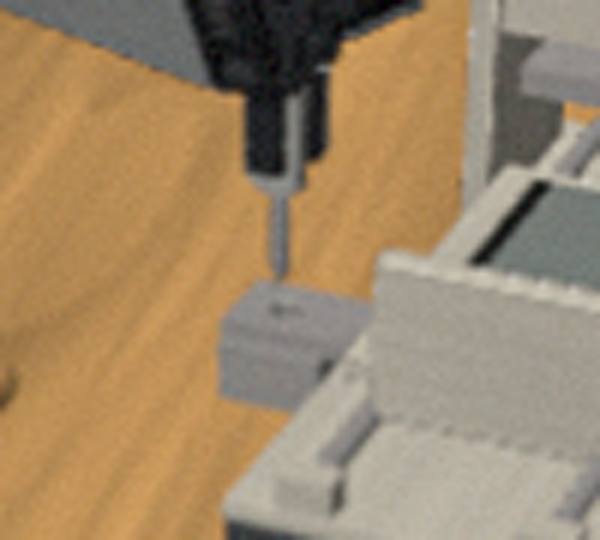

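```bash
python3 - <<'E'
from h import *
g=np.load('side.npz')['im'].astype(int).sum(2)//3
print(g[178:186,318:340]); print(g[162:178,318:336])
# hole in top pic (last saved top.npz, tray home)
t=np.load('top.npz')['im'].astype(int).sum(2)//3
print(t[213:222,444:459])
E
```

```text
[[138 137 140 141 141 147 139 138 137 140 143 143 146 143 141 143 144 146
  140 144 139 127]
 [142 143 138 140 140 138 143 141 147 149 150 144 140 139 141 145 138 143
  146 141 137 135]
 [139 141 140 142 142 142 143 130 130 147 147 141 145 142 144 142 141 138
  141 143 138 142]
 [137 138 140 137 140 144 131 112 104 120 123 125 136 142 142 142 143 140
  141 143 140 142]
 [139 143 140 140 140 138 136 121 113 129 128 129 129 141 140 138 142 142
  143 142 142 141]
 [131 135 139 137 142 138 138 141 132 139 140 142 140 142 139 140 141 141
  139 143 139 145]
 [130 125 125 130 134 134 135 137 138 146 140 141 139 140 144 140 136 141
  142 142 138 139]
 [130 127 127 127 126 128 131 128 130 137 133 134 140 140 142 145 141 141
  142 139 139 138]]
[[142 143 142 141 141 140 134 133 134 129 125 125 135 144 139 138 139 141]
 [139 144 142 141 141 139 132 121 126 110 135 139 139 138 138 139 141 134]
 [143 142 140 134 141 142 128 123 120 111 129 145 135 137 141 141 136 130]
 [142 140 135 131 140 143 129 116 121 106 128 140 137 139 136 136 140 139]
 [141 138 137 142 141 144 127 123 125 105 125 137 140 1
[... 713 characters left out ...]
141 137 139 127 108 115 131 137 139 139 136 145 147 143]
 [146 143 136 132 139 145 142 132 129 139 139 146 141 142 144 142 145 144]]
[[145 152 150 150 149 151 152 152 153 156 152 151 154 151 153]
 [146 153 150 150 148 149 148 143 149 153 152 150 149 152 150]
 [147 150 149 148 146 145 131 119 131 144 153 151 151 150 150]
 [148 151 152 149 136 126 103  93  99 125 149 149 151 152 153]
 [150 151 151 150 129  98  85  90 101 114 146 151 150 149 153]
 [149 147 150 147 123  91  82  91 105 115 142 149 152 153 152]
 [151 148 152 147 133 111 107 104 114 125 148 152 151 150 152]
 [151 150 149 150 148 142 141 128 130 142 147 151 151 154 152]
 [150 149 149 151 151 151 147 148 151 149 151 150 154 152 151]]
```

The sub-pixel side columns (shaft 325.9, hole 327.1) put the pin about 2 mm too far along +x. I shift it and descend with a force guard.

```bash
python3 - <<'E'
from h import *
h=np.array([.6312,-.1126,0])+.0018*np.array([-.97,-.24,0])
move_l(h+[0,0,.170],feed=.05); sleep(.2)
for z in(.150,.138,.128,.1185):
    c=move_l(h+[0,0,z],feed=.03,until_force=12); s=sense(); print(z,c,s['position']-h,s['wrist_force'].round(1),s['ft_torque'].round(2),s['finger_gap'])
    if c: break
print(s['time_s'])
im,d=snap('side'); cv2.imwrite('pics/side4.png',cv2.resize(im[130:220,280:380],None,fx=6,fy=6,interpolation=2)[...,::-1])
E
```

```text
0.15 False [ 1.42952212e-04 -5.58059941e-05  1.50119888e-01] [-0.2 -0.6 -1.3] [ 0.   -0.02 -0.  ] 0.017793790396576324
0.138 False [-0.00046714 -0.00081036  0.13748614] [-1.4 -2.4 -2.1] [-0.65  0.04  0.05] 0.017725228326251986
0.128 False [-0.00023351 -0.00100552  0.1275856 ] [ 0.1 -5.8 -2. ] [-1.35  0.1   0.04] 0.018178065948410906
0.1185 False [-0.00020959 -0.00118481  0.11837008] [-0.5 -5.8  0. ] [-1.36  0.22 -0.01] 0.017882445672817954
28.55
```

The pin is through both holes with only a slight side load. I'll centre it, seat it, release it and check.

```bash
python3 - <<'E'
from h import *
p=sense()['position']
move_l(p+[0,-.0015,-.003],feed=.02,until_force=15); s=sense(); print(s['position'],s['wrist_force'].round(1))
command_gripper(.05); s=sense(); p=s['position']; print(s['wrist_force'].round(1))
move_l(p+[0,0,.13],feed=.12)
R=sense()['tcp_rot']; movep([.50,.10,.30],R); sleep(.3)
im,d=snap('top'); i2,d2=snap('side'); P=cloud('top',d)
a=cv2.resize(im[190:270,400:500],None,fx=4,fy=4,interpolation=2); b=cv2.resize(i2[140:220,280:380],None,fx=4,fy=4,interpolation=2)
cv2.imwrite('pics/end.png',np.hstack([a,b])[...,::-1])
m=np.zeros((480,640),bool); m[195:235,430:470]=1; k=m&(P[...,2]>.1); print('pin top',P[k].mean(0),P[k][:,2].max(),k.sum())
m[:]=0; m[220:300,380:450]=1; k=m&(P[...,2]>.128)&(P[...,2]<.142); print('plate',cv2.minAreaRect(P[k][:,:2].astype(np.float32))[0] if k.sum()>5 else 0)
print(sense()['time_s'],sense()['wrist_force'])
E
```

```text
[ 0.6294039  -0.11470892  0.11765897] [-0.8 -0.   4.7]
[ 0.4 -0.4  0.4]
pin top [ 0.59495269 -0.0805007   0.24397796] 1.4034930476346381 115
plate (0.5411726832389832, -0.06292282789945602)
31.875 [ 0.86681895 -0.09285804 -0.49625291]
```

View pics/end.png

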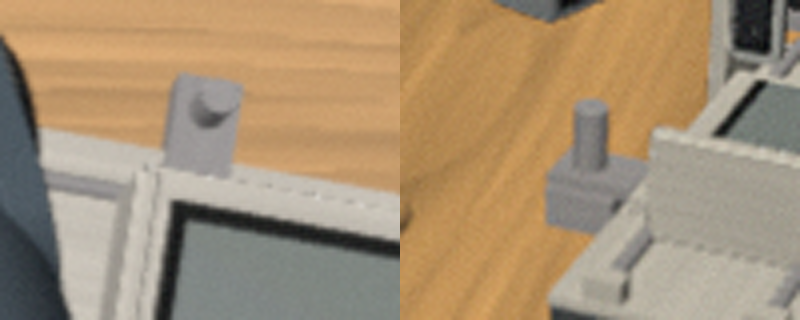

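The pin stands upright with its shoulder on the ear (top view crop (215,105), side view crop (590,135)). The tray is home and the gripper is clear.

```bash
python3 - <<'E'
from h import *
print(finish_job())
E
```

```text
the job is handed in; nothing more can be done
None
```

The job is handed in at about 32 s on the robot's clock: the last camera check showed the tray home at its detent and the locking pin fully down through ear and lug, released; the first push stopped about 10 mm short, so it took a second one, and I did not re-measure the drivers and bottle at the end (no verdict came back).

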